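# Tap a brass block down onto its parallels and lock the vise

### The job

The brass block in the small vise is only snug and rides high. First push the near parallel, which has crept out of the end of the vise, back in until its end is level with the end of the other one; then, with the vise still only snug, tap or press the block down gently (never harder than 28 N) until it is fully home and flat on both parallels so that they cannot slide freely; then swing the red-knobbed lever all the way round to its stop to lock the vise. Leave the egg, ring dish, loupe and oil bottle where they are.

Things in the scene. Friction and masses are not known exactly. Their poses are not given: they have to be found in the camera images.
- vise: Small blue vise. Origin: middle of the jaw gap, on the desk; z up, y along the jaws, x from the near (moving) to the far (fixed) jaw. Base plate x -112 to 88, y -60 to 60 mm, 12 mm high. Steel bed 76 mm long in y, its top 50 mm above the desk. Jaws: y -40 to 40 mm, tops 88 mm above the desk, gap 36 mm, the near jaw reaching back to x = -48 mm.
- block: Brass block, 36 (x, across the jaws) x 60 (y) x 30 mm high, 0.14 to 0.22 kg. Origin: centre of its underside, axes as the vise's. Starts level, 3 to 11 mm above the parallels, up to 6 mm off the middle along y, its top above the jaws. Friction holds it: 5 to 16 N slides it down; it stays where left. Once home, resistance rises steeply: 18 to 22 N, slowly applied at its middle, seats it.
- seat: The pair of parallels under the block, as one. Origin: on the bed (50 mm above the desk) in the middle of the vise, axes as the vise's; it does not follow their sliding. Their top faces are 16 to 22 mm above the bed, depending on the pair in use: not measured, to be found by feel. The block is home when it bears firmly on them (more than 3 N while pressed, and still resting on them when let go).
- par_near (a joint): Slide of the near parallel, a steel bar 8 (x) x 92 mm (y) along the near jaw, its middle plane 12.5 mm to -x of the vise's middle. 0: centred, its ends 6 mm past the jaws' ends and level with the other bar's (to 2 mm); grows towards the vise's +y. Starts 16 to 30 mm out. About 1 N slides it while the block is high.
- par_far (a joint): Slide of the far parallel, an equal bar against the far jaw, 12.5 mm towards +x from the vise's middle. 0: centred; grows towards the vise's +y. Starts within 2 mm of 0 and is to stay about there (6 mm).
- lever (a joint): Angle of the clamp lever about a vertical axis, counter-clockwise seen from above, in rad. About 0.3 to 0.45 at the start (snug), 1.10 at the stop (locked: the block can then hardly be pushed down). Stays where it is left; about 4 to 6 N at the knob turns it.
- lever_knob (a point): Centre of the top of the lever's upright red knob, a 20 mm wide, 36 mm high cylinder whose top is 87 mm above the desk, 85 mm from the lever's axis. The flat arm below it reaches 51 mm above the desk.
- lever_pivot (a point): Point on the lever's vertical axis at the height of the knob's top, fixed to the vise 70 mm behind (-x) its middle and 30 mm to its -y side.
- egg: Banded onyx egg with a flat foot, 45 mm wide, 58 mm high; origin at its foot. Leave it alone.
- dish: Blue ceramic ring dish, 90 mm wide, 20 mm high; origin under its centre. Leave it alone.
- loupe: Black plastic loupe, 36 mm round, 22 mm high, with a folded cover; origin under its lens. Leave it alone.
- oil: White plastic oil bottle with red cap, 36 mm wide, 85 mm high; origin under its centre. Leave it alone.
Things that resemble listed ones, but are neither listed nor needed, are in the scene too. Of the things like the block, leave any that is green or pink; of the rest the larger one is meant.

How it is judged:
On the way, in this order (a step that is already met when the one before it is completed fails the run):
1. the near parallel pushed in level with the other (value of joint par_near between -0.004 and 0.004 m), for 0.1 s.
2. the block pressed home on both parallels while the vise is only snug (all of step 1 and contact force between block and seat above 3 N and angle between block's own z axis and vertical below 0.03 rad and value of joint lever below 0.7 rad), for 0.3 s.
3. the lever swung to its stop (value of joint lever above 1.02 rad), for 0.2 s.
At the end, for the whole second after the job is handed in: Near parallel within 4 mm and far parallel within 6 mm of centred; block resting on the parallels (over 0.8 N), within 0.03 rad of level and at rest; lever at 1.02 rad or more; egg, dish, loupe and bottle not moved by more than 20 mm (all of step 1 and value of joint par_far between -0.006 and 0.006 m and contact force between block and seat above 0.8 N and angle between block's own z axis and vertical below 0.03 rad and value of joint lever above 1.02 rad and linear speed of block below 0.01 m/s); the robot touches nothing.
It fails at once if the block is pressed or struck with more than 28 N (contact force between block and the fingers above 28 N or contact force between block and the arm above 28 N).
It fails at once if another thing on the desk (egg, dish, loupe or bottle) is moved by more than 20 mm (distance of any of egg, dish, loupe, oil from where it was at the start of the episode above 0.02 m).
It also fails if it takes over 54 s, if anything falls off the work surface, if the arm or the gripper's body presses on something with over 40 N, if the wrist force passes 120 N, or if a joint passes its speed limit or range.

### The arm

A 7-joint arm with a two-finger parallel gripper is mounted at the origin on the work surface. World frame = base frame: x ahead of the robot, y to its left, z up, the work surface at z = 0. Lengths are in m, angles in rad, forces in N, time in s.
With the tool pointing down it reaches from about 0.4 to 0.875 m from the base axis. Payload 6.5 kg.
Tool frame: the origin (TCP) lies on the front face of the gripper's body, between the roots of the fingers; the fingertips stand 73 mm ahead of it and the grasp point (between the pads) lies env.grasp_offset ahead of it (env.grasp_offset is the distance from the TCP to the grasp point, in m); x points along the fingers, y is the direction in which the jaws open and shut, and the axes are right-handed (so a half turn about x gives the same grasp; the last joint's range is limited). The gripper opens to 85 mm and grips with 20 to 120 N. Pads are 22 mm wide; open, the fingers measure 114 mm over their backs; the gripper's body (76 mm by 85 mm) begins 54 mm behind the grasp point. The pads swing forward as they close: fully open they stand 13 mm farther back than shut.
Start: joints at [1.119, 0.536, -0.004, 1.538, 0.003, 1.067, -0.071], TCP at [0.245, -0.602, 0.304] pointing down, gripper open.
Joint ranges: [-2.7, 2.7], [-0.37, 2.16], [-1.27, 1.26], [0.24, 2.4], [-1.31, 4.45], [0.19, 1.91], [-2.76, 2.76]. Speed limits (rad/s): [2.39, 2.39, 3.14, 3.14, 3.14, 3.14, 3.14].

### API

Orientations are given as a unit quaternion [w, x, y, z].
In Python, from rig import env, eyes gives the robot as it stands.
- The arm moves only by the tool send_rows, never from a script. Its argument "plan" is text: rows parted by semicolons, each of 7 numbers parted by spaces: the shift along the tool's x, y, z in units of 0.05 m (1.0 is 0.05 m), then the turn, a rotation vector about the tool's x, y, z in units of 5 degrees (1.0 is 5 degrees), then the opening, from -1 (shut) to 1 (fully open), so that 0 is half open. A call has 1 to 5 rows; each row shifts and turns the commanded pose from where the row before left it, along the tool's axes as they then stand; what a row does not reach is not made up. A row lasts 1/8 s, in which the tool goes at most 62.5 mm and 10.7 degrees, less where a joint would pass 70% of its speed; a pose out of reach is approached as far as the arm can. A call with a number of a shift or a turn outside -1 to 1 is refused whole. A call with a gripper value outside its range is refused whole. The fingers move at their own pace and stop on an object; "squeeze" is the grip in N (left out, the last holds). Time passes only in rows, so rows that do not move let the fingers close. It gives the time, the measured TCP pose, the force and the opening at its end, in the units of the state.
- env.state(): the state, without advancing time (a new reading comes with each control period).
- eyes.camera(name): name is "scene" or "top" or "wrist"; returns the picture (420x560x3 uint8, blue, green, red); there is no depth.
- eyes.camera_params(name): a dict with "intrinsics" (3x3 intrinsics, pixels), "cam_to_world" (4x4, takes a point from camera to world coordinates). Camera axes: x right, y up, looking along -z (the intrinsics and any distortion apply to the point x, -y, -z); pixel columns grow to the right and rows downward; lengths in m; the calibration is good to about 2 mm. A picture is of the moment at which its call begins: read the wrist's pose just before it. camera_params takes no time and is no camera call; for the wrist camera it gives the pose at the moment of the call.
- env.hand_in(): hands the job in, once; it reports no verdict.
The state is a dict: "time_s": time; "joint_positions": joint angles; "joint_vel": joint speeds; "effort": joint torques, N m; "tcp_pos": TCP position; "tool_rot": TCP orientation; "force": force on the tool from outside, world axes, zero at the start; "moment": the same for the moment, N m; "gripper_width": finger opening in m.
Only numpy, scipy, OpenCV 4.12 (cv2) and the standard library are available. Lean on these libraries where they do the work, as an engineer would, in place of code of your own. Each camera call takes 0.05 s, during which the arm holds its last target.

## Working session

There is one attempt and no reset: what is moved stays moved. The work goes in short steps, Python scripts to look and compute and a tool call to move; the robot and the scene stay as the last step left them, time stands still between calls to the robot, and variables do not carry over. Pictures are saved under pics/ and viewed, and the job is handed in when it is done.

Besides the shell and the picture viewer there is one more tool, called after "Call:" by a JSON object that holds its "op" and its "data", one argument or row to a line. send_rows: Moves the arm, as the interface text tells. Its arguments: {"type":"object","properties":{"plan":{"type":"string"},"squeeze":{"type":"number"}},"required":["plan"]}

```bash
ls; mkdir -p pics; python3 - <<'E'
from rig import env, eyes
import cv2
print(env.grasp_offset); s=env.state(); print(s)
for n in ["scene","top","wrist"]:
    im=eyes.camera(n); cv2.imwrite(f"pics/{n}0.png",im)
    p=eyes.camera_params(n); print(n,p)
E
```

```text
pics
0.0539
{'time_s': 0.0, 'joint_positions': array([ 1.11877816,  0.53716097, -0.00443028,  1.5388674 ,  0.0026122 ,
        1.06732933, -0.07123181]), 'joint_vel': array([-0.00168887,  0.00140036,  0.00105416,  0.00203077,  0.00035475,
        0.00269221,  0.00061433]), 'effort': array([-1.73633132e-03, -5.83426380e+01,  1.04804289e+00, -2.59114140e+01,
        1.23076068e-02,  9.57289129e-03,  7.13801455e-06]), 'tcp_pos': array([ 0.24439767, -0.60175141,  0.30301868]), 'tool_rot': array([-0.13497759, -0.69381868, -0.13617497,  0.69415637]), 'force': array([0.59898395, 0.54007899, 0.09805057]), 'moment': array([-0.01290925,  0.01675862, -0.00664914]), 'gripper_width': 0.08579245839085975}
scene {'intrinsics': array([[474.75593528,   0.        , 280.84214294],
       [  0.        , 474.75593528, 213.87023333],
       [  0.        ,   0.        ,   1.        ]]), 'cam_to_world': array([[-1.46849898e-01, -8.21914308e-01,  5.50356228e-01,
         1.18898406e+00],
       [ 9.89158556e-01, -1.21639975e-01,  8.22743436e-02,
         7.93457638e-02],
       [-6.77142428e-04,  5.56471551e
[... 308 characters left out ...]
 'cam_to_world': array([[-0.00778009,  0.98171674, -0.19018861,  0.31816897],
       [-0.99995878, -0.0085283 , -0.0031159 ,  0.00506138],
       [-0.00468092,  0.19015652,  0.98174263,  1.45164043],
       [ 0.        ,  0.        ,  0.        ,  1.        ]])}
wrist {'intrinsics': array([[320.17568854,   0.        , 279.44038179],
       [  0.        , 320.17568854, 211.51588401],
       [  0.        ,   0.        ,   1.        ]]), 'cam_to_world': array([[ 0.37756776,  0.88753891,  0.26404027,  0.31121582],
       [-0.92598084,  0.36233455,  0.10617509, -0.57365479],
       [-0.00143639, -0.28458452,  0.95864988,  0.37320278],
       [ 0.        ,  0.        ,  0.        ,  1.        ]])}
```

View pics/scene0.png

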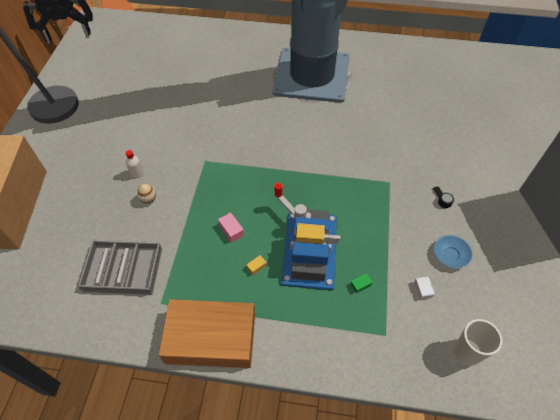

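View pics/top0.png

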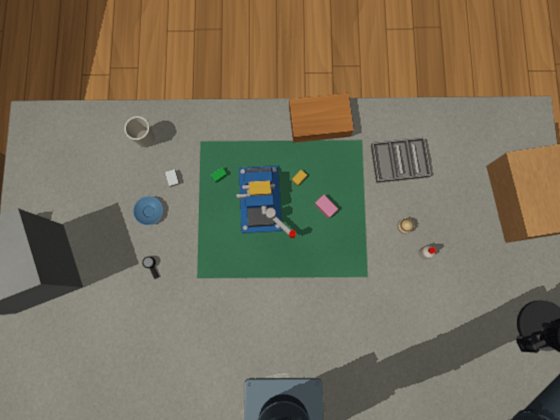

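View pics/wrist0.png

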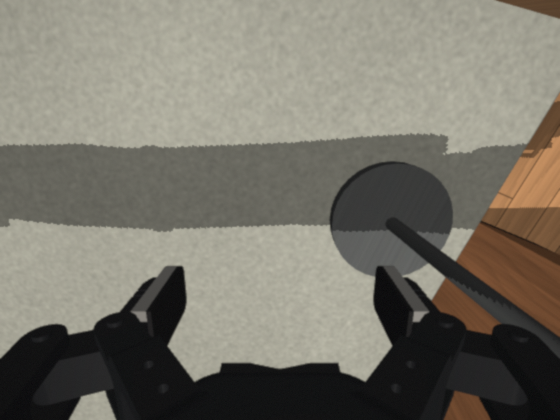

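```bash
python3 - <<'E'
import cv2
a=cv2.imread("pics/scene0.png")[165:305,230:380]; cv2.imwrite("pics/sc0.png",cv2.resize(a,None,fx=4,fy=4,interpolation=cv2.INTER_CUBIC))
a=cv2.imread("pics/top0.png")[150:250,220:320]; cv2.imwrite("pics/tc0.png",cv2.resize(a,None,fx=6,fy=6,interpolation=cv2.INTER_CUBIC))
E
```

```text
(no output)
```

View pics/sc0.png

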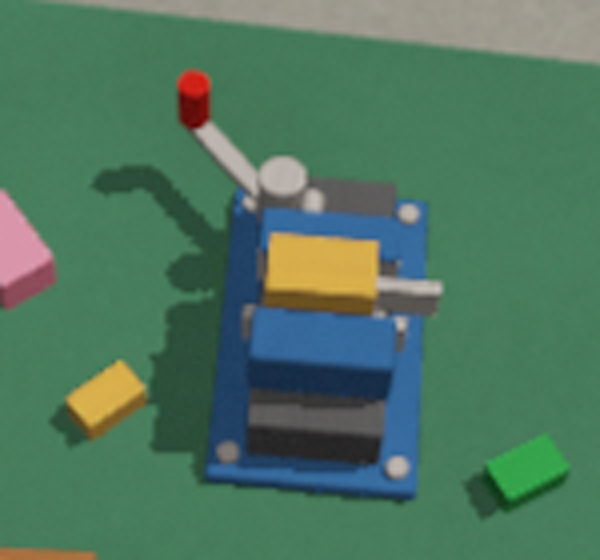

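View pics/tc0.png

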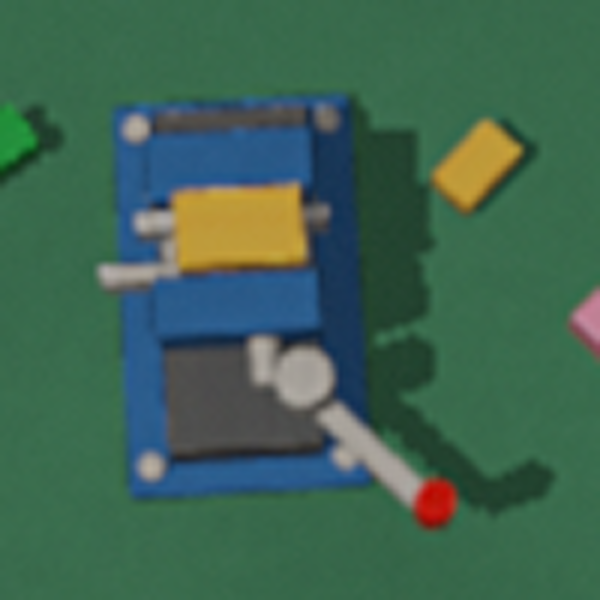

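```bash
cat > h.py <<'E'
import numpy as np, cv2
from scipy.spatial.transform import Rotation as R
from rig import env, eyes
def ray(name,uv,z,P=None):
    P=P or eyes.camera_params(name); K=P["intrinsics"];T=P["cam_to_world"]
    d=np.array([(uv[0]-K[0,2])/K[0,0],-(uv[1]-K[1,2])/K[1,1],-1]); d=T[:3,:3]@d; o=T[:3,3]
    return o+d*(z-o[2])/d[2]
def proj(name,X,P=None):
    P=P or eyes.camera_params(name); K=P["intrinsics"];T=P["cam_to_world"]
    c=T[:3,:3].T@(np.array(X)-T[:3,3]); return K[0,0]*c[0]/-c[2]+K[0,2], K[1,1]*c[1]/c[2]+K[1,2]
def rot():
    q=env.state()["tool_rot"]; return R.from_quat([q[1],q[2],q[3],q[0]])
def vise(xyyaw,p):
    x,y,a=xyyaw; c,s=np.cos(a),np.sin(a); return np.array([x+c*p[0]-s*p[1],y+s*p[0]+c*p[1],p[2]])
def go(pos=None,Rt=None):
    s=env.state(); r=rot()
    if pos is not None: print("shift units",np.round(r.inv().apply(np.array(pos)-s["tcp_pos"])/0.05,2))
    if Rt is not None: print("turn units(after none)",np.round(np.degrees((r.inv()*Rt).as_rotvec())/5,2))
E
python3 - <<'E'
from h import *
C=[(115,105),(348,95),(370,485),(133,497)]
L=[(88,60),(88,-60),(-112,-60),(-112,60)]
W=[ray("top",(220+u/6,150+v/6),.012)[:2] for u,v in C]; W=np.array(W);print(W)
S=[(208,478),(413,495),(427,203),(240,190)] 
W2=[ray("scene",(230+u/4,165+v/4),.012)[:2] for u,v in [S[1],S[0],S[3],S[2]]]; print(np.array(W2))
L=np.array(L)/1000
for w in (W,np.array(W2)):
    r,_,=R.align_vectors(np.c_[w-w.mean(0),np.zeros(4)],np.c_[L-L.mean(0),np.zeros(4)])
    a=r.as_euler('zyx')[0]; c=w.mean(0)-r.apply([*L.mean(0),0])[:2]; print(a,c)
    v=(*c,a)
    # knob
k1=ray("top",(220+435/6,150+500/6),.087)
k2=ray("scene",(230+193/4,165+80/4),.087);print("knob",k1,k2)
print(rot().as_matrix())
E
```

```text
[[ 7.19995542e-01  1.26829260e-01]
 [ 7.24153785e-01  9.11207081e-03]
 [ 5.25241754e-01 -1.84990321e-04]
 [ 5.20268101e-01  1.16509167e-01]]
[[0.72389794 0.12841975]
 [0.73041705 0.0132367 ]
 [0.53384814 0.00441149]
 [0.52652712 0.1200652 ]]
0.046502571895846494 [0.63440182 0.06362421]
0.0478257189743905 [0.64065884 0.06710697]
knob [ 0.50714109 -0.03014987  0.087     ] [ 0.50980119 -0.02835651  0.087     ]
[[-6.29723012e-04  3.76383109e-01 -9.26463901e-01]
 [ 1.17771725e-03 -9.26463163e-01 -3.76383609e-01]
 [-9.99999108e-01 -1.32812994e-03  1.40142293e-04]]
```

```bash
python3 - <<'E'
from h import *
print("lamp base",ray("wrist",(390,220),0.0))
for uv in [(490,165),(507,240),(500,150)]: print("box",ray("top",uv,0.0),ray("top",uv,.2))
print(ray("scene",(40,145),0),ray("scene",(20,245),0))
th=-67.9;p=np.array([0.2444,-0.6018]);t=np.array([.637,.065])
d=(t-p)/16
for i in range(16):
    a=np.radians(th);y=np.array([np.cos(a),np.sin(a)]);z=-np.array([-np.sin(a),np.cos(a)])
    print(i,np.round([d@y/.05,d@z/.05],2)); th+=4.4
E
```

```text
lamp base [ 0.24957221 -0.74446049  0.        ]
box [ 0.72428395 -0.63770251  0.        ] [ 0.66833139 -0.54914561  0.2       ]
box [ 0.49392915 -0.66734964  0.        ] [ 0.46971377 -0.5747081   0.2       ]
box [ 0.77165134 -0.67259927  0.        ] [ 0.70917273 -0.57923446  0.2       ]
[ 0.40332809 -0.7150588   0.        ] [ 7.14252573e-01 -6.26009027e-01 -1.11022302e-16]
0 [-0.59 -0.77]
1 [-0.53 -0.81]
2 [-0.46 -0.85]
3 [-0.4  -0.88]
4 [-0.33 -0.91]
5 [-0.26 -0.93]
6 [-0.18 -0.95]
7 [-0.11 -0.96]
8 [-0.04 -0.97]
9 [ 0.04 -0.97]
10 [ 0.11 -0.96]
11 [ 0.18 -0.95]
12 [ 0.26 -0.93]
13 [ 0.33 -0.91]
14 [ 0.4  -0.88]
15 [ 0.46 -0.85]
```

Call:
{"op": "send_rows", "data": {
  "plan": "0 -0.6 -0.77 -0.88 0 0 -1; 0 -0.53 -0.81 -0.88 0 0 -1; 0 -0.46 -0.85 -0.88 0 0 -1; 0 -0.4 -0.88 -0.88 0 0 -1; 0 -0.33 -0.91 -0.88 0 0 -1",
  "squeeze": 40
}}

```text
time_s: 0.78
tcp_pos: [0.3674, -0.3915, 0.3038]
tool_rot: [-0.266, -0.655, -0.266, 0.655]
force: [0.5, 0.3, 0.5]
gripper_width: -0.0002
```

Call:
{"op": "send_rows", "data": {
  "plan": "0 -0.26 -0.93 -0.88 0 0 -1; 0 -0.18 -0.95 -0.88 0 0 -1; 0 -0.11 -0.96 -0.88 0 0 -1; 0 -0.04 -0.97 -0.88 0 0 -1; 0 0.04 -0.97 -0.88 0 0 -1"
}}

```text
time_s: 1.4
tcp_pos: [0.4902, -0.1832, 0.3038]
tool_rot: [-0.386, -0.592, -0.386, 0.592]
force: [1.0, -0.0, -0.1]
gripper_width: -0.0004
```

Call:
{"op": "send_rows", "data": {
  "plan": "0 0.11 -0.96 -0.88 0 0 -1; 0.3 0.18 -0.95 -0.88 0 0 -1; 0.3 0.26 -0.93 -0.88 0 0 -1; 0.4 0.33 -0.91 -0.88 0 0 -1; 0.4 0.4 -0.88 -0.88 0 0 -1"
}}

```text
time_s: 2.02
tcp_pos: [0.6132, 0.0247, 0.2331]
tool_rot: [-0.492, -0.508, -0.492, 0.508]
force: [1.0, -0.5, -0.5]
gripper_width: 0.0006
```

Call:
{"op": "send_rows", "data": {
  "plan": "0 0.46 -0.85 -0.88 0 0 -1; 0 0 0 0 0 0 -1; 0 0 0 0 0 0 -1"
}}

```text
time_s: 2.4
tcp_pos: [0.6366, 0.0645, 0.2334]
tool_rot: [0.511, 0.489, 0.511, -0.49]
force: [-0.5, -1.1, -0.5]
gripper_width: 0.0002
```

```bash
python3 - <<'E'
from h import *
s=env.state();print(s["time_s"],s["tcp_pos"],s["force"],s["gripper_width"],s["joint_positions"]);print(rot().as_matrix())
P=eyes.camera_params("wrist"); im=eyes.camera("wrist"); cv2.imwrite("pics/w1.png",im); np.save("w1.npy",P,allow_pickle=True)
E
```

```text
2.4 [0.63663985 0.06445496 0.23343477] [-0.52149059 -1.07777258 -0.4729871 ] 0.00018456620344274425 [ 0.13453069  0.63990446 -0.44636252  1.60273901  0.31805689  0.9729101
 -0.37262375]
[[-9.73376725e-04  9.99077388e-01  4.29351372e-02]
 [-9.79182666e-04  4.29341847e-02 -9.99077423e-01]
 [-9.99999047e-01 -1.01452005e-03  9.36488124e-04]]
```

View pics/w1.png

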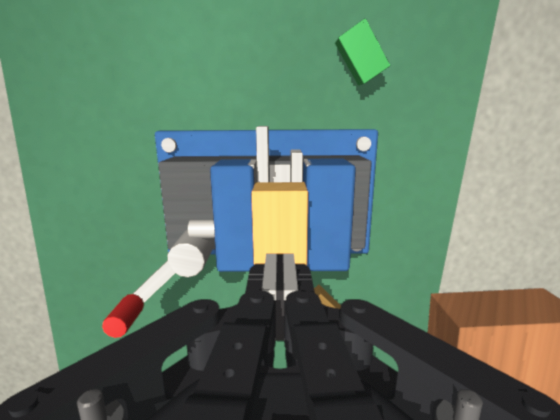

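```bash
python3 - <<'E'
import cv2
a=cv2.imread("pics/w1.png")[115:280,150:385]; cv2.imwrite("pics/w1c.png",cv2.resize(a,None,fx=3.4,fy=3.4,interpolation=cv2.INTER_CUBIC))
E
```

```text
(no output)
```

View pics/w1c.png

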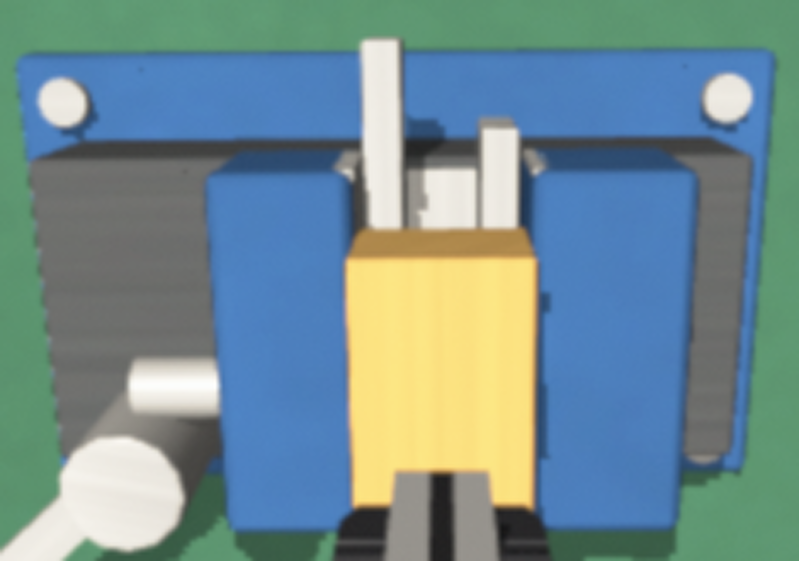

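```bash
python3 - <<'E'
from h import *
P=np.load("w1.npy",allow_pickle=True).item()
f=lambda u,v,z:ray("wrist",(150+(u+.5)/3.4-.5,115+(v+.5)/3.4-.5),z,P)[:2]
L=[(-112,60),(88,60),(-48,40),(-48,-40)];C=[(22,54,.012),(774,50,.012),(208,175,.088),(229,529,.088)]
W=np.array([f(*c) for c in C]);L=np.array(L)/1000
r,e=R.align_vectors(np.c_[W-W.mean(0),np.zeros(4)],np.c_[L-L.mean(0),np.zeros(4)])
a=r.as_euler('zyx')[0];c=W.mean(0)-r.apply([*L.mean(0),0])[:2];print("vise",c,a)
inv=lambda w:np.round(1000*(np.array([[np.cos(a),np.sin(a)],[-np.sin(a),np.cos(a)]])@(w-c)),1)
for w,l in zip(W,L): print(inv(w),l*1000)
for n,u,v,z in [("near end l",362,40,.069),("near end r",402,40,.069),("far l",482,127,.069),("far r",518,127,.069),("blk",347,258,.106),("blk",537,258,.106),("blk",353,506,.106),("blk",534,506,.106),("jawfar r",695,173,.088),("jawfar r",678,527,.088)]: print(n,f(u,v,z),inv(f(u,v,z)))
for uv in [(115,326)]: print("knob",ray("wrist",uv,.087,P),inv(ray("wrist",uv,.087,P)[:2]))
for z in (.088,.098,.104,.11): 
  A=f(347,258,z);B=f(537,258,z);D=f(353,506,z); print(z,np.linalg.norm(A-B),np.linalg.norm(A-D))
E
```

```text
vise [0.63749062 0.06693241] 0.04903701087032998
[-110.    59.5] [-112.   60.]
[85.2 59.6] [88. 60.]
[-47.4  39.2] [-48.  40.]
[-47.9 -38.3] [-48. -40.]
near end l [0.61681632 0.13029296] [-17.5  64.3]
near end r [0.62513485 0.1306617 ] [-9.2 64.3]
far l [0.64275524 0.11351984] [ 7.5 46.3]
far r [0.65041047 0.11385935] [15.2 46.2]
blk [0.61751932 0.09228347] [-18.7  26.3]
blk [0.65274214 0.09384694] [16.6 26.1]
blk [0.61969736 0.04186388] [-19.  -24.2]
blk [0.65564713 0.04346245] [ 17.  -24.3]
jawfar r [0.68458689 0.10838734] [49.1 39.1]
jawfar r [0.68944714 0.03121568] [ 50.1 -38.2]
knob [ 0.51033615 -0.0263907   0.087     ] [-131.6  -87. ]
0.088 0.03847302069090796 0.05506923033668793
0.098 0.03668661732864702 0.05251222138693758
0.104 0.035614775311290474 0.050978016017087374
0.11 0.03454293329393393 0.049443810647237164
```

```bash
python3 - <<'E'
from h import *
v=(.6375,.0669,.049)
print(vise(v,(-.013,.090,.129)),vise(v,(-.013,.057,.129)))
go(vise(v,(-.013,.090,.129)))
E
```

```text
[0.62010737 0.15615523 0.129     ] [0.62172372 0.12319484 0.129     ]
shift units [ 2.09 -0.25 -1.86]
```

Call:
{"op": "send_rows", "data": {
  "plan": "0 -0.12 -0.93 -0.07 0 0 -1; 0.3 -0.13 -0.93 0 0 0 -1; 0.7 0 0 0 0 0 -1; 0.7 0 0 0 0 0 -1; 0.39 0 0 0 0 0 -1"
}}

```text
time_s: 3.08
tcp_pos: [0.6194, 0.1554, 0.1278]
tool_rot: [0.512, 0.487, 0.512, -0.489]
force: [0.1, -0.5, 0.2]
gripper_width: 0.0002
```

```bash
python3 - <<'E'
from h import *
s=env.state();print(s["time_s"],s["tcp_pos"],s["force"])
P=eyes.camera_params("wrist"); im=eyes.camera("wrist"); cv2.imwrite("pics/w2.png",im)
im=eyes.camera("scene"); cv2.imwrite("pics/s2.png",cv2.resize(im[165:305,230:380],None,fx=4,fy=4,interpolation=cv2.INTER_CUBIC))
E
```

```text
3.075 [0.61942736 0.15542999 0.12777359] [ 0.06481757 -0.52699309  0.23830162]
```

View pics/s2.png

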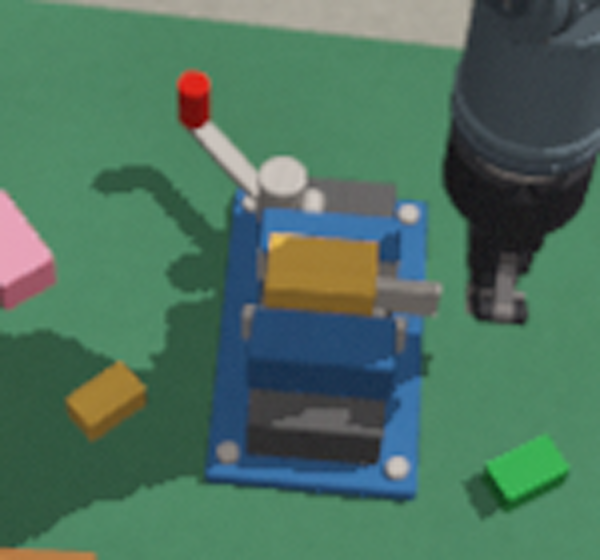

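View pics/w2.png

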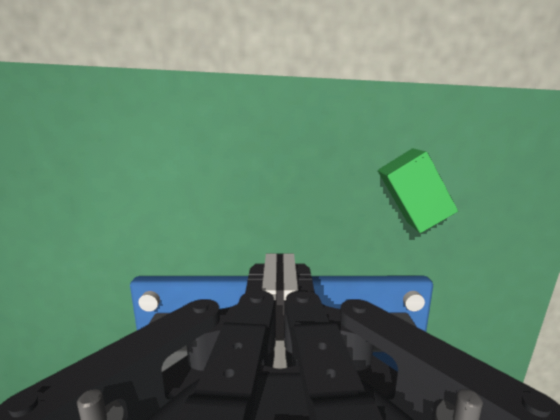

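Call:
{"op": "send_rows", "data": {
  "plan": "0 0 0.15 0 0 0 -1; 0 0 0.1 0 0 0 -1; 0 0 0.1 0 0 0 -1; 0 0 0.1 0 0 0 -1; 0 0 0.07 0 0 0 -1"
}}

```text
time_s: 3.8
tcp_pos: [0.6216, 0.1315, 0.1297]
tool_rot: [0.512, 0.488, 0.512, -0.487]
force: [0.1, 0.1, 0.4]
gripper_width: 0.0003
```

```bash
cat > sc.py <<'E'
from h import *
import sys
n=sys.argv[1]
s=env.state();print(s["time_s"],s["tcp_pos"],s["force"])
im=eyes.camera("scene"); cv2.imwrite(f"pics/s{n}.png",cv2.resize(im[200:270,280:360],None,fx=9,fy=8.5,interpolation=cv2.INTER_CUBIC))
E
python3 sc.py 3
```

```text
3.8 [0.62163466 0.13145406 0.1296789 ] [0.14112156 0.11146578 0.42727284]
```

View pics/s3.png

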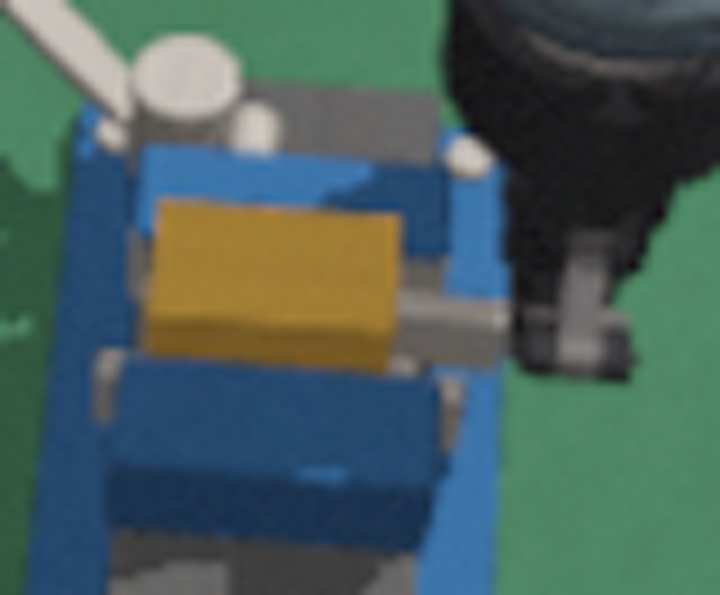

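Call:
{"op": "send_rows", "data": {
  "plan": "0 0 0.06 0 0 0 -1; 0 0 0.05 0 0 0 -1; 0 0 0.04 0 0 0 -1; 0 0 0 0 0 0 -1; 0 0 0 0 0 0 -1"
}}

```text
time_s: 4.47
tcp_pos: [0.6216, 0.1239, 0.1292]
tool_rot: [0.512, 0.487, 0.512, -0.488]
force: [-0.2, -0.6, -0.6]
gripper_width: 0.0001
```

```bash
python3 sc.py 4; python3 - <<'E'
from h import *
p=env.state()["tcp_pos"]; a=.049
print((np.array([[np.cos(a),np.sin(a)],[-np.sin(a),np.cos(a)]])@(p[:2]-[.6375,.0669])))
E
```

```text
4.475 [0.62160369 0.12391208 0.12919707] [-0.17384534 -0.57696481 -0.64228285]
[-0.01304783  0.05777376]
```

View pics/s4.png

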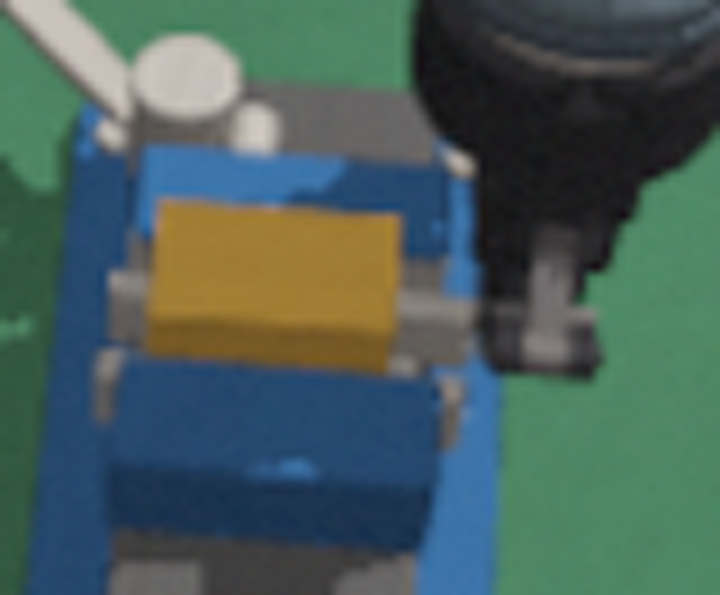

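Call:
{"op": "send_rows", "data": {
  "plan": "0 0 -0.3 0 0 0 -1; -0.7 0 -0.3 0 0 0 -1; -0.7 0 0.2 0 0 0 -1; -0.5 0 0.4 0 0 0 -1; 0 0 0 0 0 0 -1"
}}

```text
time_s: 5.15
tcp_pos: [0.6231, 0.1237, 0.2264]
tool_rot: [0.513, 0.489, 0.511, -0.487]
force: [-0.2, 0.5, -0.3]
gripper_width: 0.0002
```

```bash
cat > wl.py <<'E'
from h import *
import sys
n=sys.argv[1]
s=env.state();print(s["time_s"],s["tcp_pos"],s["force"])
P=eyes.camera_params("wrist"); im=eyes.camera("wrist"); cv2.imwrite(f"pics/w{n}.png",im); np.save(f"w{n}.npy",P,allow_pickle=True)
E
python3 wl.py 5
```

```text
5.15 [0.62310602 0.12374866 0.22638333] [-0.20118194  0.45954712 -0.28915585]
```

View pics/w5.png

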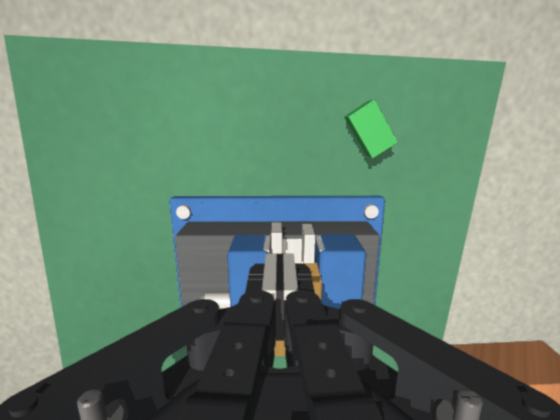

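```bash
python3 - <<'E'
import cv2
a=cv2.imread("pics/w5.png")[205:265,235:335]; cv2.imwrite("pics/w5c.png",cv2.resize(a,None,fx=8,fy=8,interpolation=cv2.INTER_CUBIC))
E
```

```text
(no output)
```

View pics/w5c.png

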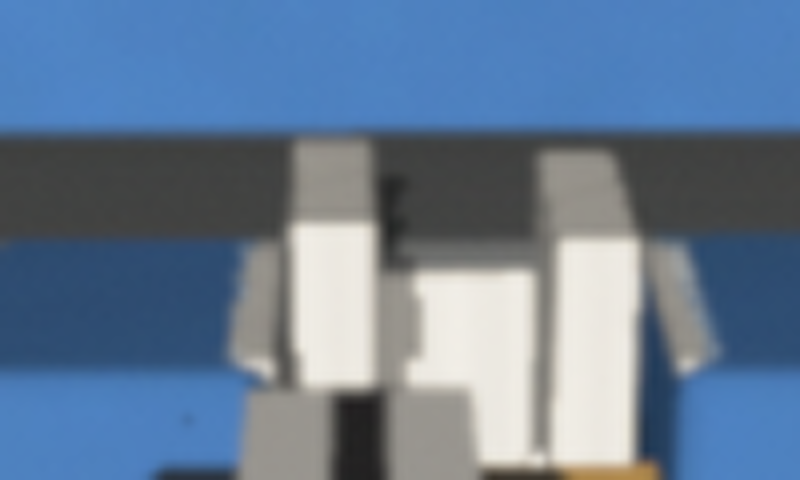

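```bash
python3 - <<'E'
from h import *
P=np.load("w5.npy",allow_pickle=True).item()
c=np.array([.6375,.0669]);a=.049
M=np.array([[np.cos(a),np.sin(a)],[-np.sin(a),np.cos(a)]])
f=lambda n,u,v,z:print(n,np.round(1000*M@(ray("wrist",(235+(u+.5)/8-.5,205+(v+.5)/8-.5),z,P)[:2]-c),1))
for z in(.067,.071):
  f("near",292,220,z);f("near",374,220,z);f("far",556,236,z);f("far",640,236,z)
f("near bot",292,138,.05);f("far bot",540,150,.05)
f("bed end",470,268,.05);f("jaw",150,370,.088);f("jaw",750,368,.088)
for u,v,L in[(172,198,(-112,60)),(384,197,(88,60))]: print(1000*M@(ray("wrist",(u,v),.012,P)[:2]-c),L)
E
```

```text
near [-17.6  46.6]
near [-9.7 46.6]
far [ 7.6 44.9]
far [15.7 44.9]
near [-17.5  48. ]
near [-9.8 48. ]
far [ 7.3 46.4]
far [15.2 46.4]
near bot [-17.9  49.1]
far bot [ 7.3 47.8]
bed end [ 0.3 35. ]
jaw [-29.7  40.3]
jaw [23.2 40.4]
[-109.09291526   59.52581151] (-112, 60)
[84.83184791 60.32160411] (88, 60)
```

Call:
{"op": "send_rows", "data": {
  "plan": "0 0.1 0.58 0 0 0 -1; 0 0.1 0.58 0 0 0 -1; 0 0 0.58 0 0 0 -1; 0 0 0 0 0 0 -1; 0 0 0 0 0 0 -1"
}}

```text
time_s: 5.82
tcp_pos: [0.6355, 0.0398, 0.2235]
tool_rot: [0.512, 0.487, 0.514, -0.487]
force: [-1.0, -0.6, -0.0]
gripper_width: -0.0002
```

```bash
python3 wl.py 6;  python3 - <<'E'
import cv2
a=cv2.imread("pics/w6.png")[60:220,180:380]; cv2.imwrite("pics/w6c.png",cv2.resize(a,None,fx=4,fy=3.75,interpolation=cv2.INTER_CUBIC))
E
```

```text
5.825 [0.63548789 0.03984767 0.22345345] [-1.00153256 -0.56765478 -0.04213345]
```

View pics/w6c.png

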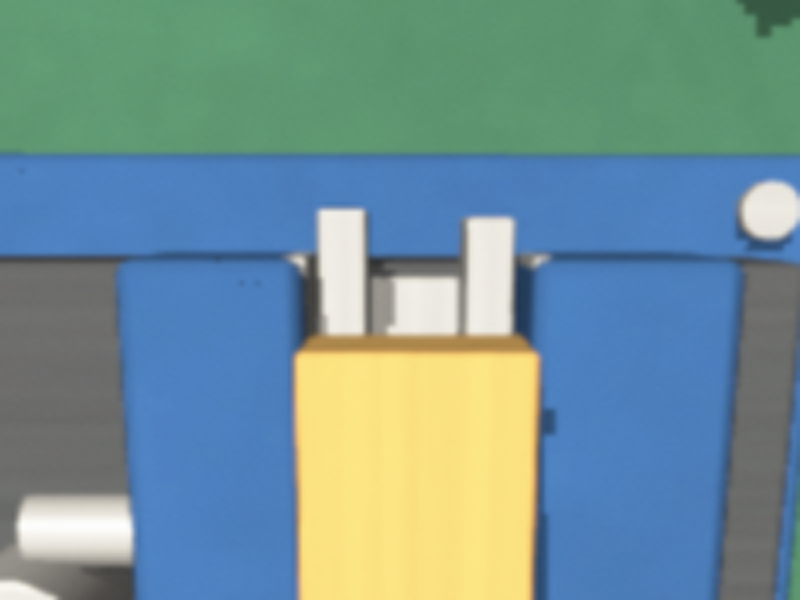

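View pics/w6.png

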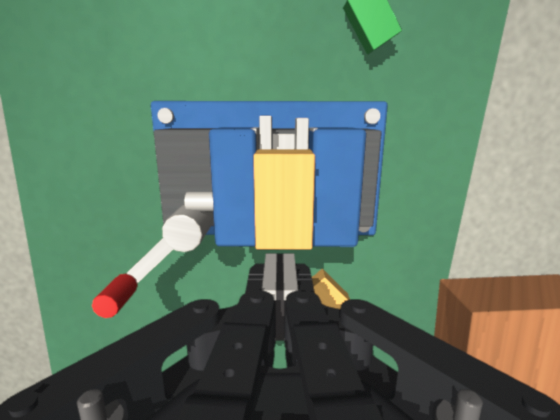

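```bash
python3 - <<'E'
from h import *
P=np.load("w6.npy",allow_pickle=True).item()
c=np.array([.6375,.0669]);a=.049
M=np.array([[np.cos(a),np.sin(a)],[-np.sin(a),np.cos(a)]])
im=cv2.imread("pics/w6.png");h=cv2.cvtColor(im,cv2.COLOR_BGR2HSV)
m=((h[...,0]>18)&(h[...,0]<32)&(h[...,1]>90)&(h[...,2]>205)).astype(np.uint8)
cs=max(cv2.findContours(m,0,2)[0],key=cv2.contourArea);print(cv2.boundingRect(cs)); ap=cv2.approxPolyDP(cs,4,True)[:,0];print(ap)
for z in(.094,.098,.102,.106):
  w=[1000*M@(ray("wrist",p,z,P)[:2]-c) for p in ap]; print(z,np.round(w,1).tolist())
E
```

```text
(254, 154, 60, 95)
[[255 154]
 [256 247]
 [310 248]
 [313 155]]
0.094 [[-19.0, 24.6], [-19.5, -37.3], [16.9, -37.9], [16.8, 24.1]]
0.098 [[-18.7, 25.0], [-19.1, -35.7], [16.4, -36.2], [16.4, 24.5]]
0.102 [[-18.4, 25.4], [-18.8, -34.0], [16.0, -34.5], [15.9, 25.0]]
0.106 [[-18.1, 25.9], [-18.5, -32.3], [15.6, -32.8], [15.5, 25.4]]
```

```bash
python3 - <<'E'
from h import *
go(vise((.6375,.0669,.049),(-.0011,-.0047,.183))); 
E
```

```text
shift units [ 0.82  0.04 -0.44]
```

Call:
{"op": "send_rows", "data": {
  "plan": "0 0.04 -0.44 0 0 0 -1; 0.4 0 0 0 0 0 -1; 0.3 0 0 0 0 0 -1; 0.12 0 0 0 0 0 -1; 0 0 0 0 0 0 -1"
}}

```text
time_s: 6.5
tcp_pos: [0.6367, 0.0592, 0.1825]
tool_rot: [0.512, 0.487, 0.512, -0.488]
force: [-0.4, -0.3, -0.7]
gripper_width: 0.0001
```

```bash
cat > st.py <<'E'
from h import *
s=env.state();print(s["time_s"],np.round(s["tcp_pos"],4),np.round(s["force"],2),np.round(s["moment"],2));go(vise((.6375,.0669,.049),(-.0011,-.0047,.183)))
E
python3 st.py;python3 sc.py 7
```

```text
6.5 [0.6367 0.0592 0.1825] [-0.41 -0.34 -0.67] [-0.01  0.04 -0.  ]
shift units [-0.01  0.   -0.06]
6.5 [0.6366857  0.05919762 0.18249485] [-0.41078682 -0.336925   -0.67230755]
```

View pics/s7.png

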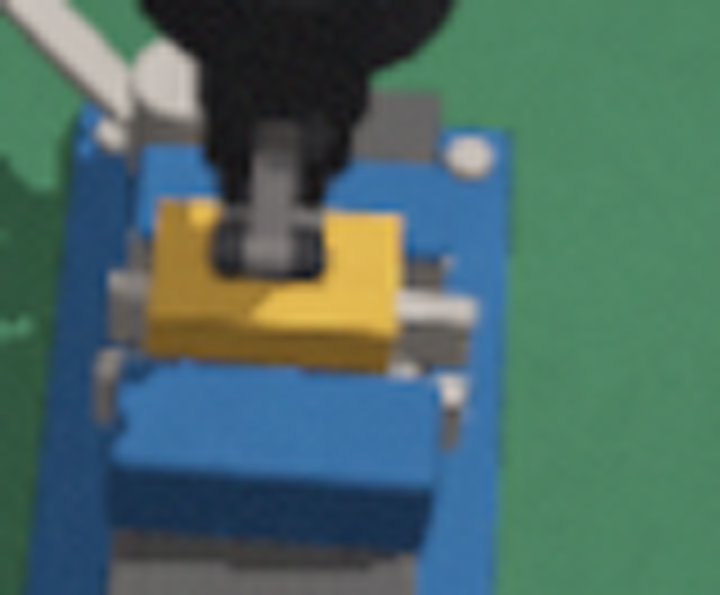

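Call:
{"op": "send_rows", "data": {
  "plan": "0.02 0 -0.05 0 0 0 -1; 0.02 0 0 0 0 0 -1; 0.02 0 0 0 0 0 -1; 0.02 0 0 0 0 0 -1; 0.02 0 0 0 0 0 -1"
}}

```text
time_s: 7.18
tcp_pos: [0.637, 0.0623, 0.1791]
tool_rot: [0.512, 0.487, 0.512, -0.487]
force: [-3.6, -1.6, 10.1]
gripper_width: 0.0
```

```bash
python3 st.py
```

```text
7.175 [0.637  0.0623 0.1791] [-3.55 -1.59 10.11] [-0.2   0.78 -0.06]
shift units [-0.08 -0.01  0.  ]
```

Call:
{"op": "send_rows", "data": {
  "plan": "0.01 0 0 0 0 0 -1; 0.01 0 0 0 0 0 -1; 0 0 0 0 0 0 -1"
}}

```text
time_s: 7.55
tcp_pos: [0.637, 0.0623, 0.1789]
tool_rot: [0.513, 0.487, 0.512, -0.487]
force: [-4.6, -1.9, 12.4]
gripper_width: -0.0004
```

Call:
{"op": "send_rows", "data": {
  "plan": "0.01 0 0 0 0 0 -1; 0.01 0 0 0 0 0 -1; 0 0 0 0 0 0 -1"
}}

```text
time_s: 7.92
tcp_pos: [0.637, 0.0624, 0.178]
tool_rot: [0.513, 0.487, 0.512, -0.487]
force: [-4.7, -0.6, 12.1]
gripper_width: 0.0002
```

Call:
{"op": "send_rows", "data": {
  "plan": "0.01 0 0 0 0 0 -1; 0.01 0 0 0 0 0 -1; 0 0 0 0 0 0 -1"
}}

```text
time_s: 8.3
tcp_pos: [0.637, 0.0625, 0.177]
tool_rot: [0.512, 0.487, 0.512, -0.487]
force: [-3.3, -0.9, 12.0]
gripper_width: -0.0004
```

Call:
{"op": "send_rows", "data": {
  "plan": "0.01 0 0 0 0 0 -1; 0.01 0 0 0 0 0 -1; 0.01 0 0 0 0 0 -1"
}}

```text
time_s: 8.68
tcp_pos: [0.637, 0.0625, 0.1755]
tool_rot: [0.512, 0.487, 0.512, -0.487]
force: [-4.8, -0.9, 12.8]
gripper_width: 0.0002
```

```bash
python3 st.py
```

```text
8.675 [0.637  0.0625 0.1755] [-4.79 -0.92 12.79] [-0.24  1.13  0.03]
shift units [-0.15 -0.01  0.01]
```

Call:
{"op": "send_rows", "data": {
  "plan": "0.01 -0.02 0 0 0 0 -1; 0.01 0 0 0 0 0 -1; 0.01 0 0 0 0 0 -1"
}}

```text
time_s: 9.05
tcp_pos: [0.6368, 0.0624, 0.1742]
tool_rot: [0.513, 0.488, 0.512, -0.487]
force: [-1.9, -0.1, 12.0]
gripper_width: 0.0002
```

Call:
{"op": "send_rows", "data": {
  "plan": "0.01 0 0 0 0 0 -1; 0.01 0 0 0 0 0 -1; 0.01 0 0 0 0 0 -1"
}}

```text
time_s: 9.43
tcp_pos: [0.6369, 0.0625, 0.1737]
tool_rot: [0.513, 0.488, 0.512, -0.487]
force: [-5.8, -1.9, 21.1]
gripper_width: -0.0002
```

Call:
{"op": "send_rows", "data": {
  "plan": "0 0 0 0 0 0 -1; 0 0 0 0 0 0 -1; 0 0 0 0 0 0 -1"
}}

```text
time_s: 9.8
tcp_pos: [0.6369, 0.0625, 0.1737]
tool_rot: [0.513, 0.488, 0.512, -0.487]
force: [-5.4, -1.3, 19.1]
gripper_width: 0.0003
```

Call:
{"op": "send_rows", "data": {
  "plan": "0.005 -0.01 0 0 0 0 -1; 0 0 0 0 0 0 -1; 0 0 0 0 0 0 -1"
}}

```text
time_s: 10.18
tcp_pos: [0.6368, 0.0625, 0.1737]
tool_rot: [0.513, 0.488, 0.511, -0.487]
force: [-5.3, -1.2, 19.3]
gripper_width: -0.0002
```

Call:
{"op": "send_rows", "data": {
  "plan": "0.008 -0.01 0 0 0 0 -1; 0 0 0 0 0 0 -1; 0 0 0 0 0 0 -1"
}}

```text
time_s: 10.55
tcp_pos: [0.6367, 0.0625, 0.1737]
tool_rot: [0.513, 0.489, 0.511, -0.486]
force: [-4.5, -1.5, 21.0]
gripper_width: 0.0001
```

Call:
{"op": "send_rows", "data": {
  "plan": "0.006 0 0 0 0 0 -1; 0 0 0 0 0 0 -1; 0 0 0 0 0 0 -1"
}}

```text
time_s: 10.92
tcp_pos: [0.6367, 0.0625, 0.1737]
tool_rot: [0.513, 0.489, 0.511, -0.486]
force: [-5.2, -1.9, 22.5]
gripper_width: -0.0001
```

```bash
python3 st.py; python3 wl.py 8
```

```text
10.925 [0.6367 0.0625 0.1737] [-5.22 -1.85 22.55] [-0.4   1.19 -0.01]
shift units [-0.19 -0.    0.01]
10.925 [0.6366793  0.06249767 0.17366394] [-5.21977569 -1.85327903 22.54529827]
```

Call:
{"op": "send_rows", "data": {
  "plan": "0.004 0 0 0 0 0 -1; 0 0 0 0 0 0 -1; 0 0 0 0 0 0 -1"
}}

```text
time_s: 11.35
tcp_pos: [0.6367, 0.0625, 0.1737]
tool_rot: [0.513, 0.489, 0.511, -0.486]
force: [-5.6, -1.4, 24.2]
gripper_width: 0.0002
```

Call:
{"op": "send_rows", "data": {
  "plan": "-0.06 0 0 0 0 0 -1; -0.2 0 0 0 0 0 -1; -0.5 0 0.3 0 0 0 -1; -0.3 0 0.3 0 0 0 -1; 0 0 0 0 0 0 -1"
}}

```text
time_s: 11.98
tcp_pos: [0.6372, 0.0301, 0.2238]
tool_rot: [0.512, 0.488, 0.511, -0.488]
force: [-0.1, -0.0, -0.2]
gripper_width: -0.0001
```

```bash
python3 wl.py 9
```

```text
11.975 [0.63721476 0.03014587 0.22375763] [-0.07030857 -0.00031132 -0.19068006]
```

View pics/w9.png

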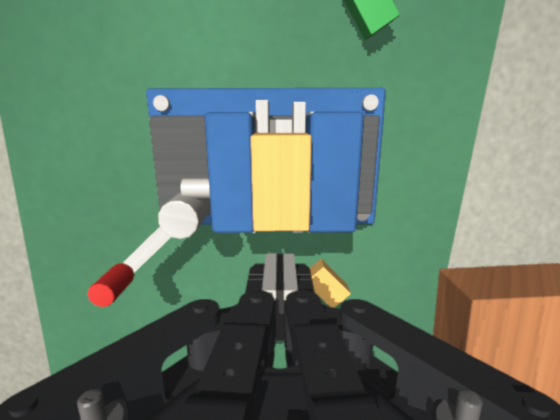

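```bash
python3 - <<'E'
from h import *
P=np.load("w9.npy",allow_pickle=True).item()
v=(.6365,.0669,.049)
a=cv2.imread("pics/w9.png")[240:320,70:150]; cv2.imwrite("pics/w9c.png",cv2.resize(a,None,fx=7,fy=7,interpolation=cv2.INTER_CUBIC))
pv=vise(v,(-.07,-.03,.087)); print("pivot",pv)
k=np.array([.5103,-.0264]); print(np.linalg.norm(k-pv[:2]))
print(proj("wrist",(.5103,-.0264,.087),P), proj("wrist",pv,P))
print(ray("wrist",(101,294),.087,P))
E
```

```text
pivot [0.56805343 0.03350738 0.087     ]
0.08321269663257864
(np.float64(101.579504688213), np.float64(293.7472047055754)) (np.float64(177.69799363472345), np.float64(219.12787526227422))
[ 0.5098561  -0.02662897  0.087     ]
```

View pics/w9c.png

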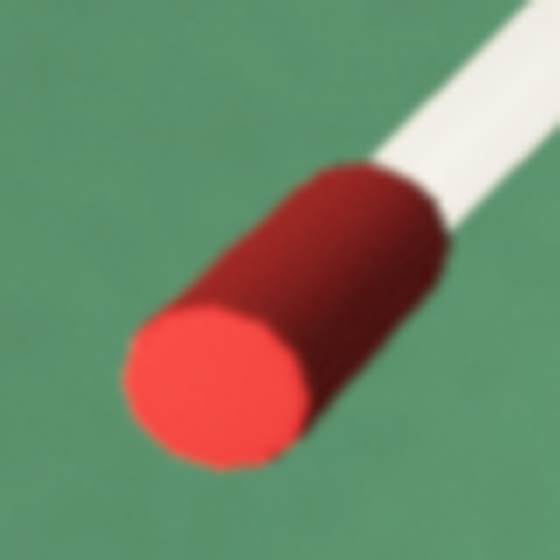

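```bash
python3 - <<'E'
from h import *
th=np.degrees(np.arctan2(*rot().as_matrix()[[1,0],1]));print(th)
d=(np.array([.4937,-.0088])-env.state()["tcp_pos"][:2])/10
for i in range(10):
    a=np.radians(th);y=np.array([np.cos(a),np.sin(a)]);z=-np.array([-np.sin(a),np.cos(a)])
    print(i,np.round([d@y/.05,d@z/.05],2)); th-=4.65
E
```

```text
2.760634225949339
0 [-0.29  0.07]
1 [-0.28  0.09]
2 [-0.27  0.11]
3 [-0.26  0.13]
4 [-0.25  0.16]
5 [-0.24  0.18]
6 [-0.22  0.19]
7 [-0.21  0.21]
8 [-0.19  0.23]
9 [-0.17  0.24]
```

Call:
{"op": "send_rows", "data": {
  "plan": "0 -0.29 0.07 0.93 0 0 -1; 0 -0.28 0.09 0.93 0 0 -1; 0 -0.27 0.11 0.93 0 0 -1; 0 -0.26 0.13 0.93 0 0 -1; 0 -0.25 0.16 0.93 0 0 -1"
}}

```text
time_s: 12.65
tcp_pos: [0.5645, 0.0126, 0.2216]
tool_rot: [-0.403, -0.581, -0.404, 0.581]
force: [-1.0, 0.6, -0.1]
gripper_width: -0.0002
```

Call:
{"op": "send_rows", "data": {
  "plan": "0 -0.24 0.18 0.93 0 0 -1; 0 -0.22 0.19 0.93 0 0 -1; 0 -0.21 0.21 0.93 0 0 -1; 0 -0.19 0.23 0.93 0 0 -1; 0 -0.17 0.24 0.93 0 0 -1"
}}

```text
time_s: 13.28
tcp_pos: [0.4934, -0.0077, 0.2218]
tool_rot: [-0.277, -0.65, -0.278, 0.651]
force: [0.2, -0.3, 0.2]
gripper_width: 0.0002
```

```bash
python3 - <<'E'
from h import *
s=env.state();print(s["time_s"],s["joint_positions"]);print(np.degrees(np.arctan2(*rot().as_matrix()[[1,0],1])))
go((.4937,-.0088,.131))
E
python3 wl.py 10
```

```text
13.275 [ 0.16255607  0.40778903 -0.29062743  2.00003825  0.16513415  0.7577018
 -0.98946159]
-43.73860953500309
shift units [1.82 0.02 0.01]
13.275 [ 0.4933632  -0.00774431  0.2218098 ] [ 0.21427618 -0.29745987  0.21205229]
```

View pics/w10.png

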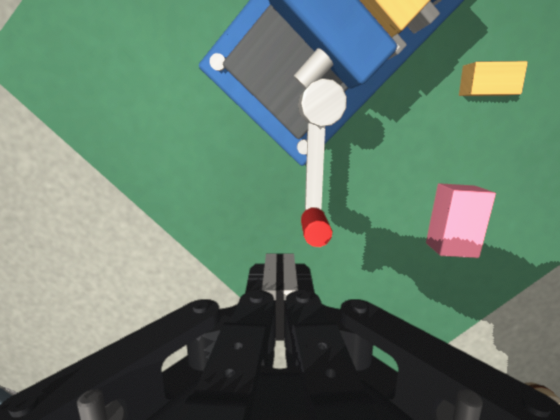

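Call:
{"op": "send_rows", "data": {
  "plan": "0.6 0 0 0 0 0 -1; 0.6 0 0 0 0 0 -1; 0.4 0 0 0 0 0 -1; 0.22 0 0 0 0 0 -1; 0 0 0 0 0 0 -1"
}}

```text
time_s: 13.95
tcp_pos: [0.4942, -0.008, 0.1311]
tool_rot: [-0.278, -0.649, -0.279, 0.65]
force: [0.1, -0.2, 0.5]
gripper_width: 0.0003
```

```bash
python3 wl.py 11
```

```text
13.95 [ 0.49416531 -0.00798534  0.13105165] [ 0.14097754 -0.2284238   0.45235145]
```

View pics/w11.png

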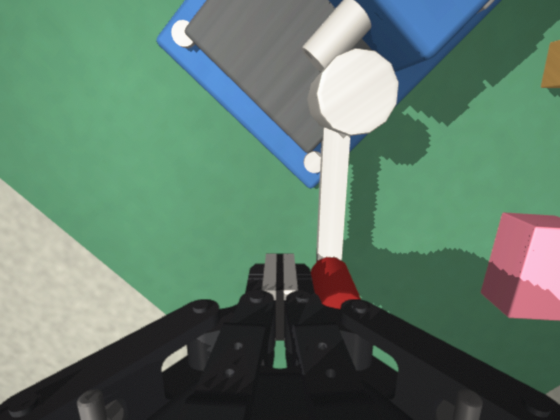

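Call:
{"op": "send_rows", "data": {
  "plan": "0 0.1 0 0 0 0 -1; 0 0.15 -0.006 -1 0 0 -1; 0 0.15 -0.006 -1 0 0 -1; 0 0.15 -0.006 -1 0 0 -1; 0 0.15 -0.006 -1 0 0 -1"
}}

```text
time_s: 14.62
tcp_pos: [0.5211, -0.0294, 0.1315]
tool_rot: [-0.387, -0.59, -0.388, 0.593]
force: [-5.1, 0.7, -1.4]
gripper_width: 0.0001
```

```bash
python3 wl.py 12
```

```text
14.625 [ 0.52110988 -0.02944631  0.13153642] [-5.06371584  0.6736115  -1.3975376 ]
```

View pics/w12.png

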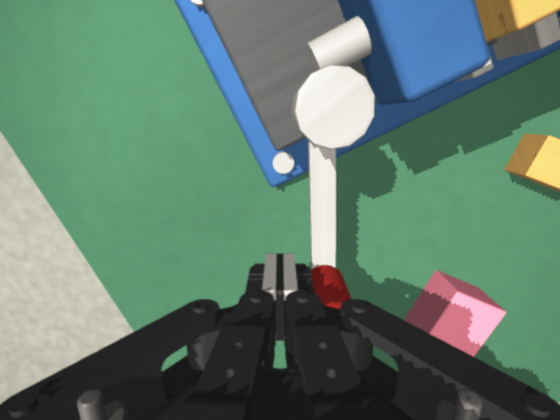

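Call:
{"op": "send_rows", "data": {
  "plan": "0 0.15 0.01 -1 0 0 -1; 0 0.15 0.01 -1 0 0 -1; 0 0.15 0.01 -1 0 0 -1; 0 0.15 0.01 -1 0 0 -1"
}}

```text
time_s: 15.18
tcp_pos: [0.5448, -0.0379, 0.1303]
tool_rot: [-0.481, -0.511, -0.488, 0.519]
force: [-22.9, 10.3, 4.9]
gripper_width: 0.0001
```

```bash
python3 wl.py 13; python3 - <<'E'
from h import *
print(np.degrees(np.arctan2(*rot().as_matrix()[[1,0],1])))
p=env.state()["tcp_pos"][:2]-np.array([.568,.0335]);print(np.linalg.norm(p),np.degrees(np.arctan2(p[1],p[0])))
E
```

```text
15.175 [ 0.5447512  -0.03794762  0.13034188] [-22.93568213  10.2854204    4.90708342]
-3.3187537017895803
0.07449137505268429 -107.96800729805638
```

View pics/w13.png

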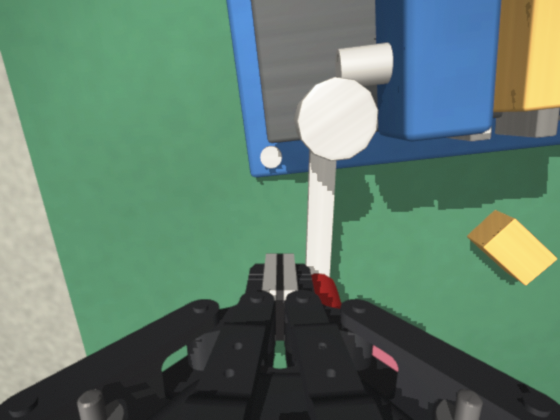

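```bash
python3 - <<'E'
from h import *
def ang(n,A,B):
    P=np.load(f"w{n}.npy",allow_pickle=True).item()
    d=ray("wrist",B,.051,P)-ray("wrist",A,.051,P); return np.arctan2(d[1],d[0])-.049
a0=ang(11,(336,140),(329,250)); a1=ang(13,(322,165),(319,265)); print(a0,a1,a1-a0)
for n in (11,12,13):
    im=cv2.imread(f"pics/w{n}.png")
    for r in (170,200,230,250): 
        row=im[r,290:360].min(axis=1); k=np.where(row>150)[0]; print(n,r,290+k.min() if len(k) else 0,290+k.max() if len(k) else 0)
E
```

```text
-2.3937724608921496 -1.6724634884052247 0.7213089724869248
11 170 307 347
11 200 320 345
11 230 319 343
11 250 318 341
12 170 290 335
12 200 310 335
12 230 311 335
12 250 311 335
13 170 309 312
13 200 308 333
13 230 307 331
13 250 306 330
```

Call:
{"op": "send_rows", "data": {
  "plan": "0 0.04 0.03 0 0 0 -1; 0 0.02 0 0 0 0 -1; 0 0 0 0 0 0 -1"
}}

```text
time_s: 15.6
tcp_pos: [0.5463, -0.0368, 0.1297]
tool_rot: [-0.48, -0.512, -0.489, 0.519]
force: [-19.6, 12.1, 3.4]
gripper_width: -0.0002
```

```bash
python3 wl.py 14; python3 - <<'E'
from h import *
def c(n):
    P=np.load(f"w{n}.npy",allow_pickle=True).item();im=cv2.imread(f"pics/w{n}.png");o=[]
    for r in (205,250):
        k=290+np.where(im[r,290:360].min(axis=1)>150)[0]; o.append(ray("wrist",((k.min()+k.max())/2,r),.051,P))
    d=o[1]-o[0]; return np.arctan2(d[1],d[0])-.049
print([c(n) for n in (11,12,13,14)])
E
```

```text
15.6 [ 0.54631842 -0.03676806  0.12971366] [-19.5854518   12.12120829   3.42015036]
[np.float64(-2.396125876396534), np.float64(-1.9798019790314847), np.float64(-1.6973214962179526), np.float64(-1.6787676273264485)]
```

Call:
{"op": "send_rows", "data": {
  "plan": "0 -0.3 0 0 0 0 -1; 0 -0.3 0 0 0 0 -1; -0.7 0 0 0 0 0 -1; -0.8 0 0 0 0 0 -1; -0.5 0 0.5 0 0 0 -1"
}}

```text
time_s: 16.27
tcp_pos: [0.524, -0.062, 0.2347]
tool_rot: [0.486, 0.516, 0.483, -0.514]
force: [-0.3, -0.9, -0.5]
gripper_width: 0.0002
```

```bash
python3 wl.py 15
```

```text
16.275 [ 0.52396711 -0.06198698  0.23471122] [-0.30527493 -0.89800006 -0.4712255 ]
```

View pics/w15.png

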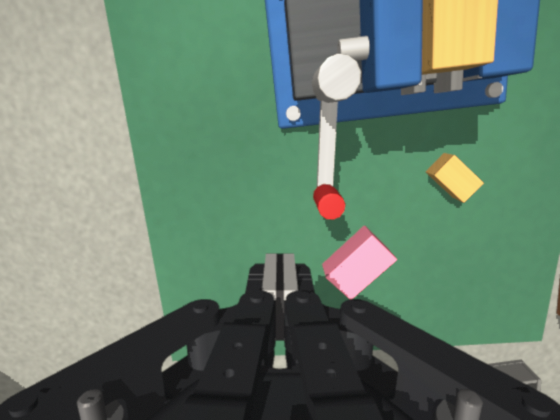

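```bash
python3 - <<'E'
from h import *
P=np.load("w15.npy",allow_pickle=True).item();im=cv2.imread("pics/w15.png")
m=(im[...,2]>225)&(im[...,1]<110)&(im[...,0]<110); m[:180]=0;m[225:]=0
ys,xs=np.where(m);print(xs.mean(),ys.mean(),len(xs))
k=ray("wrist",(xs.mean(),ys.mean()),.087,P)
pv=vise((.6365,.0669,.049),(-.07,-.03,0))[:2]
d=k[:2]-pv;d0=np.array([.5097,-.0275])-pv
print(k,np.linalg.norm(d),np.arctan2(*d[::-1]),np.arctan2(*d0[::-1]),np.arctan2(*d[::-1])-np.arctan2(*d0[::-1]))
a=im[0:130,260:560];cv2.imwrite("pics/w15c.png",cv2.resize(a,None,fx=2.6,fy=2.6,interpolation=cv2.INTER_CUBIC))
E
```

```text
330.99794238683126 205.65843621399176 486
[ 0.56148978 -0.05097281  0.087     ] 0.08473478358766141 -1.6483351321699373 -2.3339634668019658 0.6856283346320284
```

View pics/w15c.png

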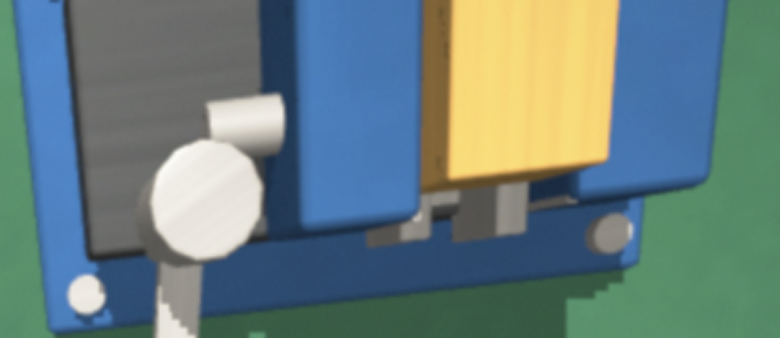

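```bash
python3 - <<'E'
from h import *
go((.534,-.053,.131)); P=np.load("w15.npy",allow_pickle=True).item()
print(ray("wrist",(325,265),.03,P),rot().as_matrix()[:,1])
E
```

```text
shift units [ 2.12  0.15 -0.31]
[ 0.5639048  -0.12502999  0.03      ] [ 0.99772188 -0.06703407  0.00758231]
```

Call:
{"op": "send_rows", "data": {
  "plan": "0.5 0.15 -0.31 0 0 0 -1; 0.6 0 0 0 0 0 -1; 0.6 0 0 0 0 0 -1; 0.4 0 0 0 0 0 -1; 0 0 0 0 0 0 -1"
}}

```text
time_s: 16.95
tcp_pos: [0.5304, -0.0486, 0.1259]
tool_rot: [-0.483, -0.515, -0.484, 0.516]
force: [-0.1, 0.0, 0.4]
gripper_width: -0.0
```

Call:
{"op": "send_rows", "data": {
  "plan": "0 0.1 0 0 0 0 -1; 0 0.06 0 0 0 0 -1; 0 0.06 0 0 0 0 -1; 0 0 0 0 0 0 -1"
}}

```text
time_s: 17.45
tcp_pos: [0.5392, -0.049, 0.127]
tool_rot: [-0.482, -0.514, -0.485, 0.518]
force: [-11.1, 1.2, 8.7]
gripper_width: -0.0001
```

Call:
{"op": "send_rows", "data": {
  "plan": "-0.1 0 0 0 0 0 -1; 0 0.04 0 0 0 0 -1; 0 0.04 0 0 0 0 -1; 0 0.04 0 0 0 0 -1; 0 0 0 0 0 0 -1"
}}

```text
time_s: 18.08
tcp_pos: [0.5403, -0.0493, 0.1311]
tool_rot: [-0.48, -0.511, -0.487, 0.521]
force: [-25.4, 1.4, 20.1]
gripper_width: -0.0
```

Call:
{"op": "send_rows", "data": {
  "plan": "0 0.04 0 0 0 0 -1; 0 0.04 0 0 0 0 -1; 0 0 0 0 0 0 -1"
}}

```text
time_s: 18.45
tcp_pos: [0.5409, -0.0493, 0.1309]
tool_rot: [-0.479, -0.508, -0.489, 0.523]
force: [-37.1, 1.6, 32.5]
gripper_width: 0.0001
```

Call:
{"op": "send_rows", "data": {
  "plan": "0 -0.2 0 0 0 0 -1; 0 -0.4 0 0 0 0 -1; -0.6 0 0 0 0 0 -1; -0.9 0 0 0 0 0 -1; -0.5 0 0.3 0 0 0 -1"
}}

```text
time_s: 19.08
tcp_pos: [0.5225, -0.0618, 0.2349]
tool_rot: [0.485, 0.516, 0.483, -0.514]
force: [0.9, -0.5, -1.5]
gripper_width: 0.0004
```

```bash
python3 wl.py 16; python3 - <<'E'
from h import *
P=np.load("w16.npy",allow_pickle=True).item();im=cv2.imread("pics/w16.png")
m=(im[...,2]>225)&(im[...,1]<110)&(im[...,0]<110); n,l,st,ce=cv2.connectedComponentsWithStats(m.astype(np.uint8)); i=1+st[1:,4].argmax();print(st[i],ce[i])
k=ray("wrist",ce[i],.087,P)
pv=vise((.6365,.0669,.049),(-.07,-.03,0))[:2]
d=k[:2]-pv
print(k,np.linalg.norm(d),np.arctan2(*d[::-1])+2.334)
im=eyes.camera("top");cv2.imwrite("pics/t16.png",im)
E
```

```text
19.075 [ 0.52251449 -0.06181859  0.23491944] [ 0.89492456 -0.45428698 -1.48825885]
[321 194  25  24 484] [332.95661157 205.6322314 ]
[ 0.56145853 -0.05097283  0.087     ] 0.08473723513477763 0.6852972383595997
```

View pics/w16.png

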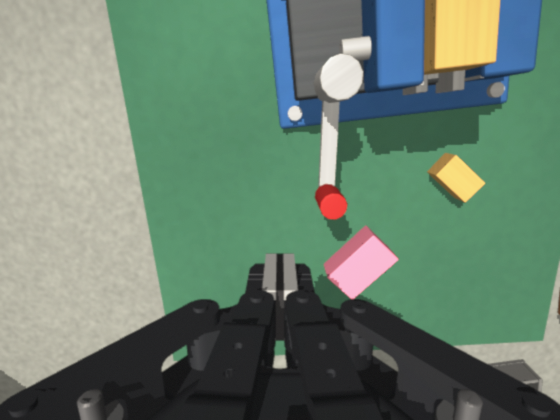

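```bash
python3 sc.py 17
```

```text
19.175 [ 0.52316415 -0.06463742  0.2352642 ] [ 0.7641386  -0.98779274 -0.16464156]
```

View pics/s17.png

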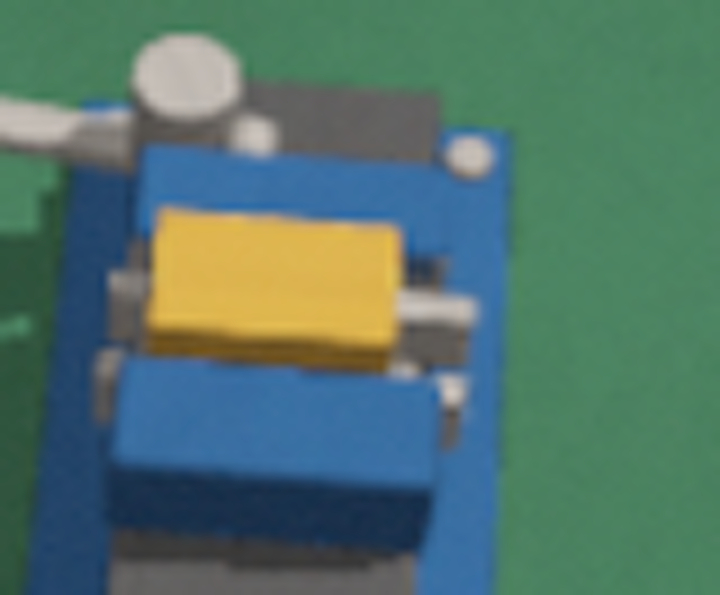

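The picture shows the near bar's right end still at about 476 px, where it was after the push. The block sits lower and level. The arm is clear, so I am handing in.

```bash
python3 -c "
from rig import env
print(env.hand_in())"
```

```text
the job is handed in; nothing more can be done
None
```

The job is done and handed in at about 19 s; no verdict was reported, so what follows rests on my own checks.

- **Near parallel:** I pushed it in with the shut fingertips. The wrist pictures put its end about 1.3–1.5 mm outside the far one's, roughly +1 to +2 mm from centred. It looked unmoved in the last scene picture, and I left it there rather than nudge it again.
- **Block:** I pressed it at its middle. It slid down at about 12 N, then resistance rose sharply. I held it at 19–24 N, with no further movement of the fingers, while the vise was still snug. The highest force I read was about 25 N with sideways load included, under the 28 N limit. The block looks level on the parallels.
- **Lever:** I swung it about 0.69–0.72 rad, until the force rose to about 25 N. I pushed a second time with up to 37 N sideways and the knob did not move, so I take it to be at the stop. The start angle is only known as 0.3–0.45 rad, so pictures alone give about 0.99–1.17 rad, and the second push is the stronger evidence.
- **Second push:** it also read about 32 N upward on the gripper, probably a finger bearing on the knob's edge, so I backed off.
- **Egg, dish, loupe, bottle:** the arm did not go near them, but I took no closing picture to measure them. At hand-in the arm was clear of everything.

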